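# Slide the sample cake under the height gauge

### The job

Check the sample ring cake against the carton height: with the fingertips, push the white carrier board along the table, cake end first, between the guide rails and under the blue bridge of the height gauge, until the board's front edge rests squarely against the orange end stop; then leave it there and move clear. Push only the board and gently: do not pinch it, lift it or tip it, do not touch the cake, do not let the cake strike the bridge, and do not ram the gauge. Leave the other things on the table where they are.

Things in the scene. Friction and masses are not known exactly. Their poses are not given: they have to be found in the camera images.
- board: Loose white plastic carrier board, flat on the table, 220 long (own x) x 100 wide (own y) x 12 mm thick, 0.18 to 0.35 kg; origin at the centre of its underside, z up. The +x end, with the cake, goes in first; the bare tail (-x end) has a thin blue line across it. It starts in front of the mouth, up to 0.25 rad out of line and 25 mm to one side.
- board_seat (a point): Centre of the cake's seat on the board's top face: 58 mm from the board's origin along its own +x, 12 mm above the table. Four pips 3 mm high stand round the seat.
- sample_cake: Loose brown chocolate-chip ring cake, about 80 mm across, 34 mm high, 0.07 kg, standing on the board's seat between the pips; its top is 46 mm above the table. Origin at the centre of its underside. It rides along with the board.
- gauge: Metal height gauge, fixed to the table. Origin on the table below the middle of its bridge; own +x is the way the board goes in, z up. Two guide rails, 22 mm high, inner faces at y = +-54 mm, run x = -60 to 50 mm. The blue bridge spans x = -30 to 30 mm, underside 54 mm, top 64 mm above the table (screw heads 68 mm). Legs and feet reach y = +-95 mm.
- gauge_stop (a point): Middle of the orange end stop's face, 6 mm above the table, 50 mm along the gauge's +x from its origin. When the board is home its origin lies at x = -60 mm in the gauge's frame and its tail ends at x = -170 mm, in the open.
- gauge_mouth (a point): Middle of the flared mouth, 6 mm above the table, at x = -101 mm in the gauge's frame. The mouth is 157 mm wide inside and narrows to 106 mm where the rails begin; its outer corners reach y = +-89 mm.
- tape: Roll of beige tape lying flat, 103 mm across, 25 mm high; origin at the centre of its underside. A bystander.
- kitchen_timer: White pocket timer lying flat, 70 x 66 x 21 mm; origin at the centre of its underside. A bystander.
- sachet: Orange flat sachet, 150 x 98 x 11 mm; origin at the centre of its underside. A bystander.
- cake_by: Plain ring cake on the table, 76 x 79 x 36 mm; origin at the centre of its underside. A bystander.
Things that resemble listed ones, but are neither listed nor needed, are in the scene too. Leave any red or turquoise look-alike of the sample_cake alone.

How it is judged:
By the outcome, as a careful person would: the job done as asked, in the order asked, and still so for the second after the job is handed in, with the robot touching nothing.
It also fails if it takes over 72 s, if anything falls off the work surface, if the arm or the gripper's body presses on something with over 40 N, if the wrist force passes 120 N, or if a joint passes its speed limit or range.

### The arm

A 7-joint arm with a two-finger parallel gripper is mounted at the origin on a cart in front of the work surface, level with it; the furniture and walls round the work are solid. World frame = base frame: x ahead of the robot, y to its left, z up, the work surface at z = 0. Lengths are in m, angles in rad, forces in N, time in s.
With the tool pointing down it reaches from about 0.425 to 0.875 m from the base axis. Payload 4.7 kg.
Tool frame: the origin (TCP) lies at the very end of the fingers, on their centre line; the grasp point (between the pads) lies behind it (manip.hold_point_z is the z of the grasp point in the tool frame, in m); z points along the fingers, y is the direction in which the jaws open and shut (so a half turn about z gives the same grasp; the last joint's range is limited). The gripper opens to 85 mm and grips with 20 to 120 N. Pads are 22 mm wide; open, the fingers measure 114 mm over their backs; the gripper's body (76 mm by 85 mm) begins 54 mm behind the grasp point. The pads swing forward as they close: fully open they stand 13 mm farther back than shut.
Start: joints at [0.014, 0.321, -0.07, 1.45, 0.023, 1.371, -0.057], TCP at [0.65, -0, 0.231] pointing down, gripper open.
Joint ranges: [-2.86, 2.86], [-0.3, 2.09], [-1.38, 1.24], [0.06, 2.45], [-1.56, 4.7], [0.09, 2.05], [-2.69, 2.69]. Speed limits (rad/s): [2.57, 2.57, 3.14, 3.14, 3.14, 3.14, 3.14].

### API

Orientations are given as a unit quaternion [w, x, y, z].
In Python, from plant import manip, grab_frame, camera_model gives the robot as it stands.
- The arm moves only by the tool move_arm, never from a script. Its argument "commands" is a list of rows, each an object with "claw": the closure, from 0 (fully open) to 1 (shut); "offset": the shift along the tool's x, y, z scaled (see below), a list of three; "yaw": the turn about the tool's z scaled (see below). In form: [{"claw": claw, "offset": [dx, dy, dz], "yaw": yaw}, ...]. A call has 1 to 8 rows; each row is the pose to reach, as a shift and turn from the pose commanded when the call began, along the tool's axes at that moment; what a row does not reach only later rows make up. The controller multiplies each number of a shift by 200 mm and each number of a turn by 45 degrees. A row lasts 1/8 s, in which the tool goes at most 62.5 mm and 10.7 degrees, less where a joint would pass 70% of its speed; a pose out of reach is approached as far as the arm can. A call with a number of a shift or a turn outside -1 to 1 is refused whole. A call with a gripper value outside its range is refused whole. The fingers move at their own pace and stop on an object; the grip force is fixed at half the most. Time passes only in rows, so rows that repeat a pose let the fingers close. It gives the time, the measured TCP pose, the force and the opening at its end, in the units of the state.
- manip.sense(): the state, without advancing time (a new reading comes with each control period).
- grab_frame(name): name is "scene" or "side" or "wrist"; returns (picture, depth): 420x560x3 uint8, red, green, blue; 420x560 float32, m along the optical axis (not along the pixel's ray), 0 where there is no reading.
- camera_model(name): a dict with "K" (3x3 intrinsics, pixels), "R" (3x3) and "t" (3): a world point X has camera coordinates R X + t; the wrist camera has in their place "mount" (4x4, takes a point from camera to tool coordinates, whose origin is the TCP and whose axes are the flange's). Camera axes: x right, y down, z forward; pixel columns grow to the right and rows downward; lengths in m; the calibration is good to about 2 mm. A picture is of the moment at which its call begins: read the wrist's pose just before it. camera_model takes no time and is no camera call.
- manip.close_job(): hands the job in, once; it reports no verdict.
The state is a dict: "t": time; "joint_pos": joint angles; "qd": joint speeds; "effort": joint torques, N m; "eef_pos": TCP position; "tool_rot": TCP orientation; "ft_force": force on the tool from outside, world axes, zero at the start; "ft_torque": the same for the moment, N m; "gripper_width": opening from 0.0 (shut) to 1.0 (fully open).
Only numpy, scipy, OpenCV 4.12 (cv2) and the standard library are available. Lean on these libraries where they do the work, as an engineer would, in place of code of your own. Each camera call takes 0.05 s, during which the arm holds its last target. There are 200 camera calls.

## Working session

There is one attempt and no reset: what is moved stays moved. The work goes in short steps, Python scripts to look and compute and a tool call to move; the robot and the scene stay as the last step left them, time stands still between calls to the robot, and variables do not carry over. Pictures are saved under pics/ and viewed, about 8 in all and at most 12, crops included, and the job is handed in when it is done.

Besides the shell and the picture viewer there is one more tool, called after "Call:" as name([rows], argument=value, ...), one row to a line, values as JSON. move_arm: Moves the arm, as the interface text tells. Its arguments: {"type":"object","properties":{"commands":{"type":"array"}},"required":["commands"]}

```bash
mkdir -p pics; ls; cat > h.py <<'E'
import numpy as np,cv2
from plant import manip,grab_frame,camera_model
def save(n,im): cv2.imwrite('pics/'+n+'.png',im[:,:,::-1])
def cloud(name,d):
    c=camera_model(name);K=np.array(c['K']);v,u=np.indices(d.shape)
    P=np.stack([(u-K[0,2])/K[0,0]*d,(v-K[1,2])/K[1,1]*d,d],-1)
    return (P-np.array(c['t']))@np.array(c['R'])  # R^T(P-t)
def ray(name,uv,z):
    c=camera_model(name);K=np.array(c['K']);R=np.array(c['R']);t=np.array(c['t'])
    uv=np.atleast_2d(uv).astype(float);r=np.c_[uv,np.ones(len(uv))]@np.linalg.inv(K).T@R
    o=-R.T@t
    return o+r*((z-o[2])/r[:,2:3])
E
python3 - <<'E'
from h import *
s=manip.sense();print({k:np.round(v,3) for k,v in s.items()},manip.hold_point_z)
for n in('scene','side'):
    im,d=grab_frame(n);save(n+'0',im);np.savez(n+'0',im=im,d=d)
E
```

```text
pics
{'t': np.float64(0.0), 'joint_pos': array([ 0.014,  0.322, -0.07 ,  1.452,  0.023,  1.371, -0.057]), 'qd': array([-0.001,  0.001, -0.001, -0.001,  0.001, -0.   ,  0.001]), 'effort': array([-1.0000e-03, -4.9358e+01, -3.8300e-01, -3.1433e+01,  1.3000e-02,
        1.1000e-02,  0.0000e+00]), 'eef_pos': array([ 0.649, -0.   ,  0.23 ]), 'tool_rot': array([-0.001,  0.707,  0.707, -0.001]), 'ft_force': array([-0.25 , -1.04 , -0.323]), 'ft_torque': array([ 0.041,  0.092, -0.032]), 'gripper_width': np.float64(1.0)} -0.0187
```

View pics/scene0.png

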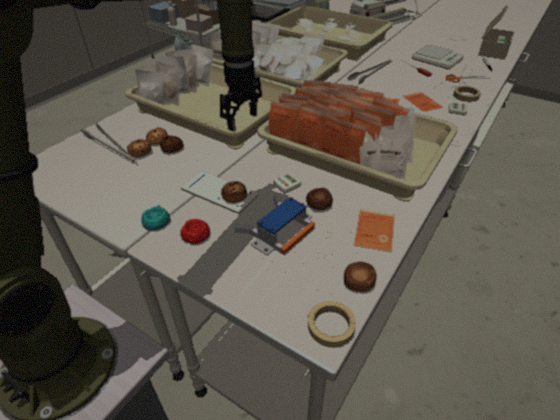

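View pics/side0.png

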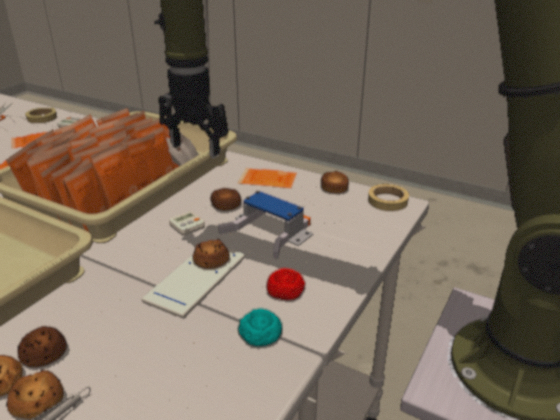

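The scene picture shows the white board at about (215,192), with the cake at (234,190). The gauge's blue bridge is at (283,214) and the orange stop at (298,236). The red cake (195,231), turquoise cake (155,217) and timer (287,182) are close by. The side picture agrees: board (193,280), bridge (273,205).

```bash
cat >> h.py <<'E'
def fitrect(name,m,z):
    n,l,st,c=cv2.connectedComponentsWithStats(m.astype(np.uint8))
    i=1+np.argmax(st[1:,4]);cs,_=cv2.findContours((l==i).astype(np.uint8),cv2.RETR_EXTERNAL,cv2.CHAIN_APPROX_NONE)
    p=ray(name,cs[0][:,0],z)[:,:2];r=cv2.minAreaRect((p*1000).astype(np.float32))
    return st[i,4],np.round(r[0],1),np.round(r[1],1),np.round(cv2.boxPoints(r),1).tolist()
E
python3 - <<'E'
from h import *
for n in('scene','side'):
    f=np.load(n+'0.npz');im,d=f['im'],f['d'];P=cloud(n,d)
    hsv=cv2.cvtColor(im,cv2.COLOR_RGB2HSV)
    near=(P[...,0]>.2)&(P[...,0]<1)&(abs(P[...,1])<.6)&(d>0)
    blue=cv2.inRange(hsv,(105,120,40),(125,255,255))>0
    z=P[...,2]
    print(n,'bridge',fitrect(n,blue&near&(z>.045),.064))
    for nm,m in(('orange stop',(cv2.inRange(hsv,(3,150,120),(20,255,255))>0)),('blue line',blue&(z<.03))):
        k,l,st,c=cv2.connectedComponentsWithStats((m&near).astype(np.uint8))
        for i in range(1,k):
            if st[i,4]>8:
                q=P[l==i];print(nm,c[i].round(),st[i,4],np.median(q,0).round(3),q.min(0).round(3),q.max(0).round(3))
    # objects by height
    k,l,st,c=cv2.connectedComponentsWithStats((near&(z>.007)&(z<.1)).astype(np.uint8))
    for i in range(1,k):
        if st[i,4]>80:
            q=P[l==i];print('obj',c[i].round(),st[i,4],np.median(q,0).round(3),np.percentile(q,2,0).round(3),np.percentile(q,98,0).round(3))
    for uv in([(215,192),(190,185),(210,180)] if n=='scene' else [(180,295),(193,280)]): print(uv,im[uv[1],uv[0]],P[uv[1],uv[0]].round(3))
E
python3 - <<'E'
import cv2
from h import *
a=cv2.imread('pics/scene0.png')[140:270,150:350];b=cv2.imread('pics/side0.png')[170:350,120:330]
a=cv2.resize(a,(800,520)[:2] if 0 else (460,299),interpolation=3);a=cv2.resize(a,(400,260));b=cv2.resize(b,(400,343))
cv2.imwrite('pics/c0.png',np.hstack([cv2.copyMakeBorder(a,0,83,0,0,0),b]))
E
```

```text
scene bridge (np.int32(754), array([ 572.2, -171.6]), array([ 61.9, 132.1]), [[502.5, -192.89999389648438], [633.2000122070312, -211.6999969482422], [642.0, -150.3000030517578], [511.20001220703125, -131.60000610351562]])
orange stop [310. 115.] 18 [ 0.945 -0.039  0.139] [ 0.94  -0.054  0.129] [ 0.952 -0.03   0.148]
orange stop [374. 230.] 1077 [ 0.707 -0.381  0.008] [ 0.638 -0.443 -0.004] [ 0.791 -0.318  0.015]
orange stop [297. 236.] 126 [ 0.564 -0.225  0.021] [ 0.505 -0.237  0.017] [ 0.63  -0.213  0.025]
obj [301. 146.] 8469 [ 0.868 -0.081  0.069] [ 0.794 -0.432  0.009] [0.973 0.587 0.097]
obj [148. 144.] 1106 [0.674 0.43  0.023] [0.577 0.337 0.008] [0.742 0.578 0.035]
obj [220. 191.] 1590 [0.599 0.058 0.012] [ 0.56  -0.027  0.008] [0.655 0.182 0.044]
obj [286. 182.] 336 [ 0.747 -0.076  0.017] [ 0.715 -0.108  0.008] [ 0.784 -0.04   0.021]
obj [319. 199.] 487 [ 0.717 -0.202  0.028] [ 0.69  -0.235  0.009] [ 0.757 -0.166  0.037]
obj [279. 223.] 1783 [ 0.552 -0.177  0.054] [ 0.504 -0.234  0.008] [ 0.651 -0.076  0.066]
obj [154. 218.] 524 [0.409 0.137 0.024] [0.377 0.109 0.008] [0.443 
[... 1978 characters left out ...]
.368  0.027]
obj [225. 199.] 595 [ 0.722 -0.184  0.028] [ 0.692 -0.224  0.009] [ 0.761 -0.158  0.038]
obj [271. 217.] 2009 [ 0.56  -0.151  0.049] [ 0.503 -0.206  0.008] [ 0.664 -0.066  0.067]
obj [186. 223.] 530 [ 0.748 -0.063  0.018] [ 0.716 -0.1    0.008] [ 0.788 -0.033  0.022]
obj [193. 278.] 3604 [0.602 0.091 0.013] [ 0.56  -0.015  0.009] [0.656 0.188 0.046]
obj [285. 284.] 1002 [0.432 0.032 0.025] [ 0.401 -0.005  0.008] [0.465 0.057 0.034]
obj [260. 328.] 1338 [0.411 0.157 0.026] [0.378 0.121 0.01 ] [0.445 0.185 0.035]
obj [ 35. 377.] 4794 [0.657 0.433 0.027] [0.577 0.35  0.011] [0.733 0.483 0.037]
(180, 295) [195 192 172] [0.599 0.145 0.012]
(193, 280) [194 191 171] [0.605 0.096 0.012]
```

View pics/c0.png

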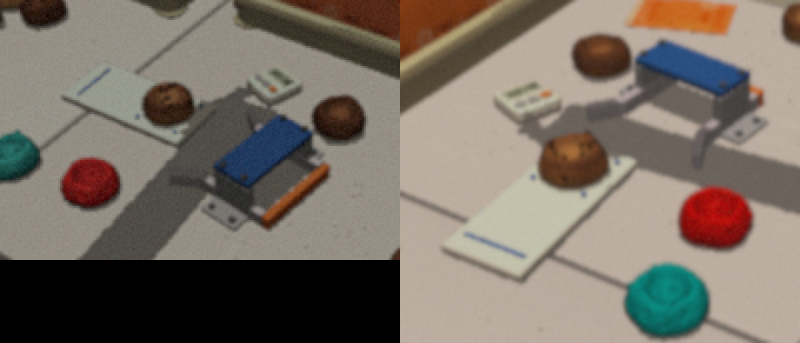

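The crop shows that the cake's way into the mouth is free, with the timer just outside the mouth and the red cake clear of the board's path. The two cameras differ by about 8 mm in y, so I'll check that with the wrist camera.

```bash
cat >> h.py <<'E'
from scipy.spatial.transform import Rotation as Ro
def board(n,im,d,P=None):
    P=cloud(n,d) if P is None else P
    z=P[...,2];hsv=cv2.cvtColor(im,cv2.COLOR_RGB2HSV)
    m=(d>0)&(z>.006)&(z<.018)&(P[...,0]>.5)&(P[...,0]<.7)&(P[...,1]>-.15)&(P[...,1]<.25)&(hsv[...,1]<70)
    m=cv2.morphologyEx(m.astype(np.uint8),cv2.MORPH_OPEN,np.ones((3,3)))
    return fitrect(n,m,.012) if n!='wrist' else m
def wcloud(d,s):
    c=camera_model('wrist');K=np.array(c['K']);M=np.array(c['mount']);v,u=np.indices(d.shape)
    P=np.stack([(u-K[0,2])/K[0,0]*d,(v-K[1,2])/K[1,1]*d,d],-1)@M[:3,:3].T+M[:3,3]
    q=np.array(s['tool_rot']);return P@Ro.from_quat(q[[1,2,3,0]]).as_matrix().T+np.array(s['eef_pos'])
E
python3 - <<'E'
from h import *
for n in('scene','side'):
    f=np.load(n+'0.npz');im,d=f['im'],f['d'];print(n,board(n,im,d))
    P=cloud(n,d);tab=(d>0)&(abs(P[...,2])<.01)&(P[...,0]>.5)&(P[...,0]<.65)&(abs(P[...,1])<.3);print('table z',np.median(P[tab],0))
print(camera_model('wrist'))
s=manip.sense();im,d=grab_frame('wrist');save('w0',im);np.savez('w0',im=im,d=d,p=s['eef_pos'],q=s['tool_rot'])
P=wcloud(d,s);print(P[::60,::80].round(3).tolist()[3:6])
E
```

```text
scene (np.int32(1150), array([605.8,  76. ]), array([103.1, 221.8]), [[551.5, 185.60000610351562], [557.0, -36.20000076293945], [660.0999755859375, -33.599998474121094], [654.5, 188.10000610351562]])
table z [ 0.55810192 -0.03179889 -0.00071593]
side (np.int32(2755), array([608.7,  83. ]), array([104.5, 224.8]), [[552.4000244140625, 193.39999389648438], [560.5999755859375, -31.200000762939453], [665.0, -27.399999618530273], [656.7999877929688, 197.1999969482422]])
table z [0.55566451 0.14177118 0.00073313]
{'K': array([[294.97928566,   0.        , 281.64813291],
       [  0.        , 294.97928566, 208.51915796],
       [  0.        ,   0.        ,   1.        ]]), 'mount': array([[-1.22148774e-04, -9.52939458e-01, -3.03160641e-01,
         7.63498938e-02],
       [ 9.99999781e-01, -3.13652211e-04,  5.83000550e-04,
         2.44825329e-04],
       [-6.50651233e-04, -3.03160503e-01,  9.52939288e-01,
        -1.42817391e-01],
       [ 0.00000000e+00,  0.00000000e+00,  0.00000000e+00,
         1.00000000e+00]])}
[[[0.111, -0.043, -0.18], [0.41, 0.002, 0.029], [0.492, -0.004, -0.001], [0.602, 0.005, 0.043], [0.699, -0.004, -0.001], [0.802, -0.004, 0.0], [0.847, 0.014, 0.085]], [[-0.621, -0.462, -0.85], [0.372, -0.088, -0.001], [0.483, -0.088, 0.0], [0.593, -0.087, 0.001], [0.702, -0.087, 0.001], [0.812, -0.088, -0.0], [0.917, -0.085, 0.007]], [[-0.655, -0.741, -0.798], [0.352, -0.184, -0.0], [0.604, 0.01, 0.278], [0.598, -0.143, 0.059], [0.704, -0.172, 0.017], [0.695, 0.009, 0.277], [0.916, -0.161, 0.032]]]
```

View pics/w0.png

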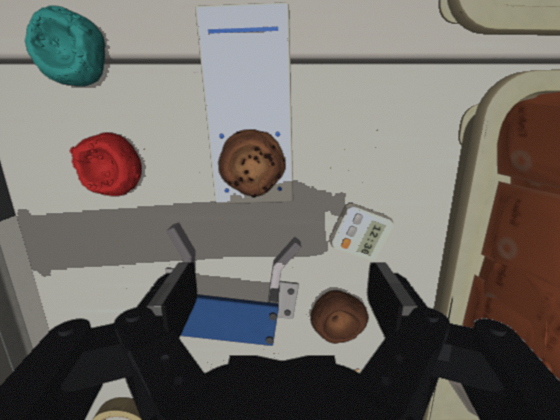

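The wrist view shows the board (tail corners about (197,8) and (288,3), front about (217,203) and (292,200)), the cake at (252,162), the flare arms at (180,240) and (287,255), and the bridge at (233,320). I'll get both poses from this one frame.

```bash
cat >> h.py <<'E'
def wmeas(im,d,s,gauge=True):
    P=wcloud(d,s);z=P[...,2];hsv=cv2.cvtColor(im,cv2.COLOR_RGB2HSV);out={}
    def rect(m):
        n,l,st,c=cv2.connectedComponentsWithStats(m.astype(np.uint8));i=1+np.argmax(st[1:,4])
        r=cv2.minAreaRect((P[l==i][:,:2]*1000).astype(np.float32));return st[i,4],np.round(r[0],1),np.round(r[1],1),np.round(cv2.boxPoints(r)).astype(int).tolist()
    near=(P[...,0]>.45)&(P[...,0]<.7)&(P[...,1]<.3)&(P[...,1]>-.3)&(d>0)
    m=near&(z>.007)&(z<.017)&(P[...,1]>-.15)&(hsv[...,1]<60)
    m=cv2.morphologyEx(m.astype(np.uint8),cv2.MORPH_OPEN,np.ones((3,3)))>0
    out['board']=rect(m)
    out['bridge']=rect(near&(z>.05)&(z<.075)&(cv2.inRange(hsv,(105,120,40),(125,255,255))>0))
    m=near&(z>.025)&(z<.06)&(hsv[...,0]<25)&(hsv[...,1]>70)&(P[...,1]>-.2)
    if m.any(): out['cake']=rect(m)
    rail=near&(z>.015)&(z<.03)&(hsv[...,1]<60)&(P[...,1]<-.02)
    q=P[rail];out['railx']=[(round(y,3),np.percentile(q[abs(q[:,1]-y)<.005][:,0],[1,99]).round(3).tolist(),q[(abs(q[:,1]-y)<.005)].shape[0]) for y in np.arange(-.12,-.02,.01) if (abs(q[:,1]-y)<.005).sum()>3]
    return out
E
python3 - <<'E'
from h import *
f=np.load('w0.npz')
for k,v in wmeas(f['im'],f['d'],dict(eef_pos=f['p'],tool_rot=f['q'])).items():print(k,v)
E
```

```text
board (np.int32(13113), array([610.2,  78.7]), array([100.3, 220.3]), [[556, 187], [564, -33], [664, -30], [657, 190]])
bridge (np.int32(3440), array([ 583. , -169.7]), array([ 59.2, 116.4]), [[521, -191], [637, -207], [645, -148], [529, -132]])
cake (np.int32(3279), array([615.4,  24.9]), array([71.7, 72.6]), [[565, 19], [622, -26], [666, 31], [609, 75]])
railx [(np.float64(-0.12), [0.637, 0.649], 65), (np.float64(-0.11), [0.519, 0.659], 116), (np.float64(-0.1), [0.516, 0.666], 169), (np.float64(-0.09), [0.512, 0.674], 187), (np.float64(-0.08), [0.507, 0.671], 106), (np.float64(-0.07), [0.503, 0.517], 93), (np.float64(-0.06), [0.502, 0.513], 37)]
```

Measured from the wrist frame:

| Item | Centre or position (mm) | Yaw |
|---|---|---|
| Board | (610, 79) | −88.0° |
| Gauge | (575.5, −168.5) | −97.9° |
| Board relative to gauge | y ≈ +1 | +9.9° |

The plan is to push the tail with two fingers about 55 mm apart, turning the board as it advances. First I go behind the tail.

Call:
move_arm([
  {"claw":0.35,"offset":[0.15,-0.03,0],"yaw":-0.02},
  {"claw":0.35,"offset":[0.4,-0.1,0],"yaw":-0.044},
  {"claw":0.35,"offset":[0.65,-0.15,0],"yaw":-0.044},
  {"claw":0.35,"offset":[0.85,-0.2,0],"yaw":-0.044},
  {"claw":0.35,"offset":[1.0,-0.22,0],"yaw":-0.044},
  {"claw":0.35,"offset":[1.0,-0.22,0],"yaw":-0.044},
  {"claw":0.35,"offset":[1.0,-0.22,0],"yaw":-0.044},
  {"claw":0.35,"offset":[1.0,-0.22,0],"yaw":-0.044},
])

```text
t: 1.15
eef_pos: [0.6064, 0.1983, 0.2313]
tool_rot: [0.0, 0.696, 0.718, -0.0]
ft_force: [-0.9, -0.6, -0.3]
gripper_width: 0.648
```

Call:
move_arm([
  {"claw":0.35,"offset":[0.13,0,0.15],"yaw":0},
  {"claw":0.35,"offset":[0.13,0,0.4],"yaw":0},
  {"claw":0.35,"offset":[0.13,0,0.65],"yaw":0},
  {"claw":0.35,"offset":[0.13,0,0.85],"yaw":0},
  {"claw":0.35,"offset":[0.13,0,0.98],"yaw":0},
  {"claw":0.35,"offset":[0.13,0,1.0],"yaw":0},
  {"claw":0.35,"offset":[0.13,0,1.0],"yaw":0},
])

```text
t: 2.02
eef_pos: [0.6059, 0.2255, 0.0321]
tool_rot: [0.0, 0.695, 0.719, 0.0]
ft_force: [0.6, 0.6, -0.1]
gripper_width: 0.646
```

```bash
python3 - <<'E'
from h import *
s=manip.sense();print(s['eef_pos'].round(4),s['ft_force'].round(1))
im,d=grab_frame('side');im2,_=grab_frame('wrist')
save('v1',np.hstack([cv2.resize(im[190:400,60:340],(400,300)),cv2.resize(im2,(400,300))]))
E
```

```text
[0.6059 0.2255 0.0321] [ 0.6  0.6 -0.1]
```

View pics/v1.png

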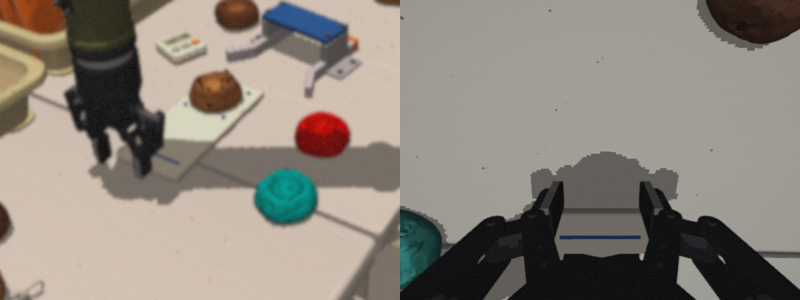

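The side view shows the fingers standing behind the tail, clear of it. The wrist view shows the blue line centred between the fingers. I'll lower slowly and watch the force.

Call:
move_arm([
  {"claw":0.35,"offset":[0,0,0.04],"yaw":0},
  {"claw":0.35,"offset":[0,0,0.08],"yaw":0},
  {"claw":0.35,"offset":[0,0,0.11],"yaw":0},
  {"claw":0.35,"offset":[0,0,0.13],"yaw":0},
  {"claw":0.35,"offset":[0,0,0.135],"yaw":0},
  {"claw":0.35,"offset":[0,0,0.135],"yaw":0},
])

```text
t: 2.88
eef_pos: [0.6052, 0.226, 0.0043]
tool_rot: [0.0, 0.695, 0.719, 0.0]
ft_force: [-0.7, -1.1, 0.4]
gripper_width: 0.649
```

Call:
move_arm([
  {"claw":0.35,"offset":[0,0,0.005],"yaw":0},
  {"claw":0.35,"offset":[0,0,0.01],"yaw":0},
  {"claw":0.35,"offset":[0,0,0.015],"yaw":0},
  {"claw":0.35,"offset":[0,0,0.015],"yaw":0},
])

```text
t: 3.38
eef_pos: [0.605, 0.2259, 0.0012]
tool_rot: [-0.0, 0.695, 0.719, -0.0]
ft_force: [0.7, 0.5, -0.1]
gripper_width: 0.652
```

```bash
cat > plan.py <<'E'
# prints move rows: push path of the bar, s = advance (mm) of the board+cake COM along the gauge
import sys,numpy as np
from h import manip,Ro
G=np.array([575.5,-168.5]);A=np.radians(-97.9)
RG=np.array([[np.cos(A),-np.sin(A)],[np.sin(A),np.cos(A)]])
def tcp(x,y,th):  # board COM in gauge frame -> TCP world mm, tool x angle
    t=np.array([x,y])-(122+11)*np.array([np.cos(th),np.sin(th)])
    return G+RG@t, A+th+np.pi
def rows(path):
    s=manip.sense();q=s['tool_rot'];R=Ro.from_quat(np.array(q)[[1,2,3,0]]).as_matrix()
    a0=np.arctan2(R[1,0],R[0,0]);p0=s['eef_pos'][:2]*1000
    print('now',p0.round(1),np.degrees(a0).round(2),'z',s['eef_pos'][2].round(4))
    for P in path:
        p,a=tcp(*P);d=np.r_[p-p0,0]@R
        da=(a-a0+np.pi)%(2*np.pi)-np.pi
        print(np.round(d[:2]/200,3),'yaw',round(-np.degrees(da)/45,3))
E
python3 - <<'E'
from plan import *
x0=-249.6+12*np.cos(.173)
f=lambda s:(x0+s,3*max(0,1-s/70),np.radians(9.9)*max(0,1-s/60))
rows([f(s) for s in (-10,-4,0,4,8,12,16,20)])
E
```

```text
now [605.  225.9] 91.98 z 0.0012
[-0.083 -0.006] yaw -0.037
[-0.112 -0.001] yaw -0.015
[-0.132  0.003] yaw -0.0
[-0.152  0.006] yaw 0.014
[-0.171  0.01 ] yaw 0.029
[-0.191  0.013] yaw 0.044
[-0.211  0.016] yaw 0.058
[-0.231  0.02 ] yaw 0.073
```

Call:
move_arm([
  {"claw":0.35,"offset":[-0.05,0.001,0],"yaw":0},
  {"claw":0.35,"offset":[-0.095,0.002,0],"yaw":0},
  {"claw":0.35,"offset":[-0.115,0.003,0],"yaw":0},
  {"claw":0.35,"offset":[-0.132,0.003,0],"yaw":0},
  {"claw":0.35,"offset":[-0.15,0.006,0],"yaw":0.014},
  {"claw":0.35,"offset":[-0.17,0.01,0],"yaw":0.029},
  {"claw":0.35,"offset":[-0.19,0.013,0],"yaw":0.044},
  {"claw":0.35,"offset":[-0.21,0.016,0],"yaw":0.058},
])

```text
t: 4.38
eef_pos: [0.6099, 0.184, 0.0014]
tool_rot: [0.0, 0.711, 0.703, 0.0]
ft_force: [0.9, 1.9, -1.4]
gripper_width: 0.647
```

```bash
cat > look.py <<'E'
# board pose in gauge frame from side & scene cameras (with the offsets found against the wrist view); viewed crop
import sys;from h import *;from plan import G,RG,rows
def look(tag,view=False):
    s=manip.sense();print('F',s['ft_force'].round(1),'tcp',s['eef_pos'].round(4))
    ims=[]
    for n,o in(('scene',(-4.4,-2.7)),('side',(-1.5,4.3))):
        im,d=grab_frame(n);r=board(n,im,d);b=np.array(r[3])-o
        # long edges
        e=[b[(i+1)%4]-b[i] for i in range(4)];L=max(e,key=np.linalg.norm);L=L*np.sign(-L[1])
        h=RG.T@L;g=RG.T@(b-G).T
        print(n,r[0],'size',r[2],'centre gauge',(RG.T@(b.mean(0)-G)).round(1),'yaw',np.degrees(np.arctan2(h[1],h[0])).round(2),'front x',np.sort(g[0])[2:].round(1),'tail',np.sort(g[0])[:2].round(1))
        ims.append(im[130:270,150:350] if n=='scene' else im[170:350,100:340])
    if view: save(tag,np.hstack([cv2.resize(i,(400,300)) for i in ims]))
E
python3 - <<'E'
from look import *
look('v2',True)
E
```

```text
F [ 0.9  1.9 -1.4] tcp [0.6099 0.184  0.0014]
scene 1162 size [226.  102.5] centre gauge [-235.2    0.4] yaw 7.34 front x [-129.7 -116.6] tail [-353.8 -340.7]
side 1651 size [223.4 104.3] centre gauge [-231.2    0.3] yaw 7.08 front x [-126.8 -113.9] tail [-348.5 -335.6]
```

View pics/v2.png

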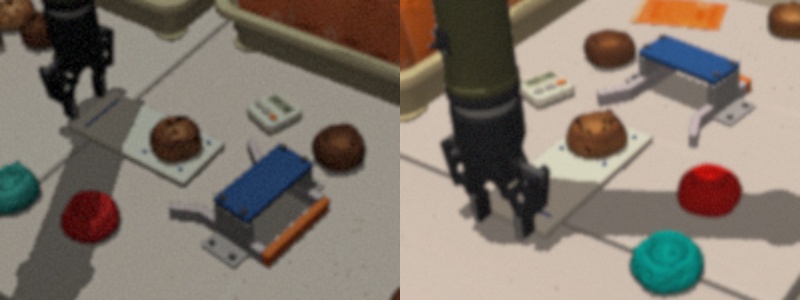

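The fingers are in contact at the tail, the board has turned to about 7.2° as planned, and the cake is still on its seat. I'll continue.

```bash
cat > nx.py <<'E'
from plan import *
x0=-249.6+12*np.cos(.173)
f=lambda s:(x0+s,3*max(0,1-s/70),np.radians(9.9)*max(0,1-s/60))
rows([f(s) for s in map(float,sys.argv[1:])])
E
python3 nx.py 20 24 28 32 36 40 44 48 52 56 60 64
```

```text
now [610.  183.1] 89.3 z 0.0014
[-0.016  0.003] yaw 0.013
[-0.036  0.007] yaw 0.028
[-0.056  0.012] yaw 0.043
[-0.076  0.016] yaw 0.057
[-0.096  0.02 ] yaw 0.072
[-0.116  0.024] yaw 0.087
[-0.137  0.029] yaw 0.101
[-0.157  0.033] yaw 0.116
[-0.178  0.037] yaw 0.131
[-0.198  0.042] yaw 0.145
[-0.219  0.046] yaw 0.16
[-0.238  0.042] yaw 0.16
```

Call:
move_arm([
  {"claw":0.35,"offset":[-0.016,0.003,0],"yaw":0.013},
  {"claw":0.35,"offset":[-0.036,0.007,0],"yaw":0.028},
  {"claw":0.35,"offset":[-0.056,0.012,0],"yaw":0.043},
  {"claw":0.35,"offset":[-0.076,0.016,0],"yaw":0.057},
  {"claw":0.35,"offset":[-0.096,0.02,0],"yaw":0.072},
  {"claw":0.35,"offset":[-0.116,0.024,0],"yaw":0.087},
  {"claw":0.35,"offset":[-0.137,0.029,0],"yaw":0.101},
  {"claw":0.35,"offset":[-0.157,0.033,0],"yaw":0.116},
])

```text
t: 5.48
eef_pos: [0.6161, 0.1524, 0.0014]
tool_rot: [0.0, 0.743, 0.67, 0.0]
ft_force: [0.0, 2.2, -0.7]
gripper_width: 0.653
```

```bash
python3 -c "
from look import *
look('v3')"; python3 nx.py 52 56 60 64 68 72 76 80
```

```text
F [ 0.   2.2 -0.7] tcp [0.6161 0.1524 0.0014]
scene 1227 size [227.2 103.5] centre gauge [-203.2   -0.5] yaw 2.07 front x [-91.5 -87.8] tail [-318.6 -314.8]
side 1698 size [224.1 105.6] centre gauge [-200.4   -0.8] yaw 1.49 front x [-89.8 -87. ] tail [-313.8 -311. ]
now [616.3 151.5] 84.07 z 0.0014
[-0.019  0.006] yaw 0.015
[-0.04   0.012] yaw 0.029
[-0.06   0.018] yaw 0.044
[-0.08   0.017] yaw 0.044
[-0.1    0.015] yaw 0.044
[-0.12   0.014] yaw 0.044
[-0.14   0.013] yaw 0.044
[-0.16   0.013] yaw 0.044
```

Call:
move_arm([
  {"claw":0.35,"offset":[-0.019,0.006,0],"yaw":0.015},
  {"claw":0.35,"offset":[-0.04,0.012,0],"yaw":0.029},
  {"claw":0.35,"offset":[-0.06,0.018,0],"yaw":0.042},
  {"claw":0.35,"offset":[-0.08,0.017,0],"yaw":0.042},
  {"claw":0.35,"offset":[-0.1,0.016,0],"yaw":0.042},
  {"claw":0.35,"offset":[-0.12,0.015,0],"yaw":0.042},
  {"claw":0.35,"offset":[-0.13,0.015,0],"yaw":0.042},
  {"claw":0.35,"offset":[-0.13,0.015,0],"yaw":0.042},
])

```text
t: 6.58
eef_pos: [0.6163, 0.1258, 0.0014]
tool_rot: [0.0, 0.753, 0.658, -0.0]
ft_force: [0.5, 1.1, 0.9]
gripper_width: 0.651
```

```bash
python3 -c "
from look import *
look('v4',True)
s=manip.sense();im,d=grab_frame('wrist');save('w4',im)
";python3 nx.py 80 84 88 92 96 100 104 108
```

```text
F [0.5 1.1 0.9] tcp [0.6163 0.1258 0.0014]
scene 1199 size [228.1 102.2] centre gauge [-1.805e+02 -1.000e-01] yaw 0.11 front x [-66.6 -66.4] tail [-294.7 -294.4]
side 1632 size [223.1 105.1] centre gauge [-174.8   -0.4] yaw -0.22 front x [-63.5 -63.1] tail [-286.6 -286.1]
now [616.3 125.8] 82.24 z 0.0013
[-0.032  0.   ] yaw 0.003
[-0.052  0.   ] yaw 0.003
[-0.072 -0.   ] yaw 0.003
[-0.092 -0.   ] yaw 0.003
[-0.112 -0.   ] yaw 0.003
[-0.132 -0.   ] yaw 0.003
[-0.152 -0.   ] yaw 0.003
[-0.172 -0.   ] yaw 0.003
```

View pics/v4.png

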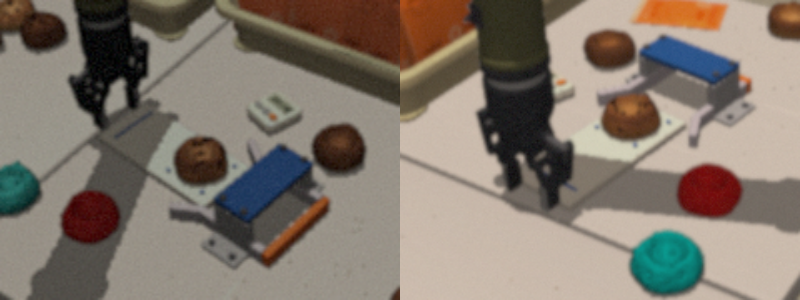

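The board is in line (yaw about 0°, y about 0 mm) with its front at the rail entry. From here I push straight in.

Call:
move_arm([
  {"claw":0.35,"offset":[-0.015,0,0],"yaw":0.003},
  {"claw":0.35,"offset":[-0.03,0,0],"yaw":0.003},
  {"claw":0.35,"offset":[-0.045,0,0],"yaw":0.003},
  {"claw":0.35,"offset":[-0.06,0,0],"yaw":0.003},
  {"claw":0.35,"offset":[-0.075,0,0],"yaw":0.003},
  {"claw":0.35,"offset":[-0.09,0,0],"yaw":0.003},
  {"claw":0.35,"offset":[-0.105,0,0],"yaw":0.003},
  {"claw":0.35,"offset":[-0.12,0,0],"yaw":0.003},
])

```text
t: 7.72
eef_pos: [0.613, 0.1024, 0.0012]
tool_rot: [0.0, 0.754, 0.657, -0.0]
ft_force: [0.8, 1.1, -1.0]
gripper_width: 0.647
```

```bash
python3 -c "
from look import *
look('v5')"; python3 nx.py 100 104 108 112 116 120
```

```text
F [ 0.8  1.1 -1. ] tcp [0.613  0.1024 0.0012]
scene 1042 size [212.  102.2] centre gauge [-164.3   -0.4] yaw -0.04 front x [-58.4 -58.2] tail [-270.3 -270.3]
side 1522 size [222.3 105. ] centre gauge [-150.5   -0.7] yaw -0.04 front x [-39.4 -39.3] tail [-261.7 -261.6]
now [613.  101.8] 82.09 z 0.0013
[-0.01 -0.  ] yaw -0.0
[-0.03 -0.  ] yaw -0.0
[-0.05 -0.  ] yaw -0.0
[-0.07 -0.  ] yaw -0.0
[-0.09 -0.  ] yaw -0.0
[-0.11 -0.  ] yaw -0.0
```

Call:
move_arm([
  {"claw":0.35,"offset":[-0.02,0,0],"yaw":0},
  {"claw":0.35,"offset":[-0.04,0,0],"yaw":0},
  {"claw":0.35,"offset":[-0.06,0,0],"yaw":0},
  {"claw":0.35,"offset":[-0.08,0,0],"yaw":0},
  {"claw":0.35,"offset":[-0.1,0,0],"yaw":0},
  {"claw":0.35,"offset":[-0.12,0,0],"yaw":0},
  {"claw":0.35,"offset":[-0.14,0,0],"yaw":0},
  {"claw":0.35,"offset":[-0.16,0,0],"yaw":0},
])

```text
t: 8.82
eef_pos: [0.6087, 0.0707, 0.0013]
tool_rot: [0.0, 0.754, 0.657, -0.0]
ft_force: [-0.2, 1.9, -1.6]
gripper_width: 0.648
```

Call:
move_arm([
  {"claw":0.35,"offset":[-0.02,0,0],"yaw":0},
  {"claw":0.35,"offset":[-0.04,0,0],"yaw":0},
  {"claw":0.35,"offset":[-0.06,0,0],"yaw":0},
  {"claw":0.35,"offset":[-0.08,0,0],"yaw":0},
  {"claw":0.35,"offset":[-0.1,0,0],"yaw":0},
  {"claw":0.35,"offset":[-0.12,0,0],"yaw":0},
  {"claw":0.35,"offset":[-0.14,0,0],"yaw":0},
  {"claw":0.35,"offset":[-0.14,0,0],"yaw":0},
])

```text
t: 9.82
eef_pos: [0.6049, 0.0423, 0.0014]
tool_rot: [0.0, 0.754, 0.657, -0.0]
ft_force: [0.8, -0.1, 0.4]
gripper_width: 0.649
```

```bash
python3 -c "
from look import *
look('v6',True)"; python3 nx.py 160 170 180 185 190
```

```text
F [ 0.8 -0.1  0.4] tcp [0.6049 0.0423 0.0014]
scene 987 size [146.4 102.3] centre gauge [-1.315e+02 -1.000e-01] yaw -0.03 front x [-58.3 -58.3] tail [-204.7 -204.7]
side 1262 size [132.  185.8] centre gauge [-116.5    5.5] yaw 10.65 front x [-37.4 -13. ] tail [-220.  -195.6]
now [605.1  42.5] 82.1 z 0.0015
[-0.011 -0.002] yaw -0.0
[-0.061 -0.002] yaw -0.0
[-0.111 -0.002] yaw -0.0
[-0.136 -0.002] yaw -0.0
[-0.161 -0.002] yaw -0.0
```

View pics/v6.png

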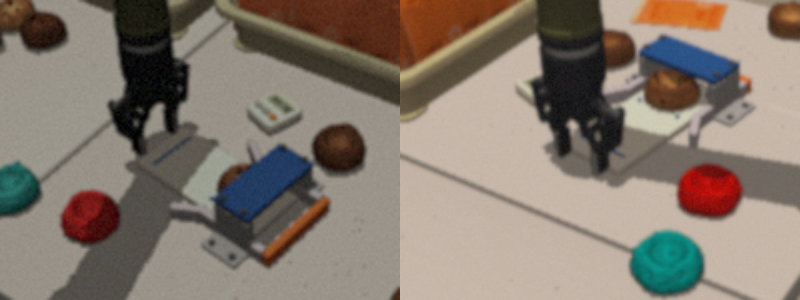

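The cake is entering under the bridge with clearance and is still on its seat. About 32 mm remain, so I push 24 mm and then go slower.

Call:
move_arm([
  {"claw":0.35,"offset":[-0.015,0,0],"yaw":0},
  {"claw":0.35,"offset":[-0.03,0,0],"yaw":0},
  {"claw":0.35,"offset":[-0.045,0,0],"yaw":0},
  {"claw":0.35,"offset":[-0.06,0,0],"yaw":0},
  {"claw":0.35,"offset":[-0.075,0,0],"yaw":0},
  {"claw":0.35,"offset":[-0.09,0,0],"yaw":0},
  {"claw":0.35,"offset":[-0.105,0,0],"yaw":0},
  {"claw":0.35,"offset":[-0.12,0,0],"yaw":0},
])

```text
t: 10.92
eef_pos: [0.6018, 0.0194, 0.0015]
tool_rot: [0.0, 0.754, 0.657, 0.0]
ft_force: [0.4, 3.4, 2.2]
gripper_width: 0.653
```

Call:
move_arm([
  {"claw":0.35,"offset":[-0.005,0,0],"yaw":0},
  {"claw":0.35,"offset":[-0.01,0,0],"yaw":0},
  {"claw":0.35,"offset":[-0.015,0,0],"yaw":0},
  {"claw":0.35,"offset":[-0.02,0,0],"yaw":0},
  {"claw":0.35,"offset":[-0.025,0,0],"yaw":0},
])

```text
t: 11.55
eef_pos: [0.6011, 0.0147, 0.0015]
tool_rot: [0.0, 0.754, 0.657, 0.0]
ft_force: [0.8, 3.9, 3.5]
gripper_width: 0.643
```

```bash
python3 -c "
from look import *
look('v7')"; python3 nx.py 180 185 190
```

```text
F [0.8 3.9 3.5] tcp [0.6011 0.0147 0.0015]
scene 883 size [118.9 104.5] centre gauge [-119.9    0.6] yaw 2.78 front x [-63. -58.] tail [-181.8 -176.7]
side 1055 size [108.8 165.9] centre gauge [-97.5   0. ] yaw 9.01 front x [-24.1  -7.1] tail [-188. -171.]
now [601.1  14.5] 82.12 z 0.0015
[ 0.03  -0.001] yaw 0.001
[ 0.005 -0.001] yaw 0.001
[-0.02  -0.001] yaw 0.001
```

Call:
move_arm([
  {"claw":0.35,"offset":[-0.004,0,0],"yaw":0},
  {"claw":0.35,"offset":[-0.008,0,0],"yaw":0},
  {"claw":0.35,"offset":[-0.012,0,0],"yaw":0},
  {"claw":0.35,"offset":[-0.012,0,0],"yaw":0},
])

```text
t: 12.15
eef_pos: [0.6007, 0.0121, 0.0014]
tool_rot: [0.0, 0.754, 0.657, 0.0]
ft_force: [0.6, 4.3, 2.8]
gripper_width: 0.65
```

Call:
move_arm([
  {"claw":0.35,"offset":[-0.004,0,0],"yaw":0},
  {"claw":0.35,"offset":[-0.008,0,0],"yaw":0},
  {"claw":0.35,"offset":[-0.008,0,0],"yaw":0},
])

```text
t: 12.52
eef_pos: [0.6005, 0.0104, 0.0014]
tool_rot: [0.0, 0.754, 0.657, 0.0]
ft_force: [1.4, 4.1, 3.8]
gripper_width: 0.65
```

Call:
move_arm([
  {"claw":0.35,"offset":[-0.004,0,0],"yaw":0},
  {"claw":0.35,"offset":[-0.008,0,0],"yaw":0},
  {"claw":0.35,"offset":[-0.008,0,0],"yaw":0},
])

```text
t: 12.9
eef_pos: [0.6004, 0.0103, 0.0014]
tool_rot: [-0.0, 0.754, 0.657, 0.001]
ft_force: [1.1, 7.2, 3.4]
gripper_width: 0.653
```

```bash
python3 -c "
from h import *
s=manip.sense();print(s['ft_force'].round(1),s['ft_torque'].round(2),s['eef_pos'].round(4))
a,_=grab_frame('scene');b,_=grab_frame('wrist')
save('v8',np.hstack([cv2.resize(a[160:265,210:350],(400,300),interpolation=cv2.INTER_CUBIC),cv2.resize(b,(400,300))]))
"; python3 nx.py 190
```

```text
[1.1 7.2 3.4] [ 1.37 -0.24 -0.01] [0.6004 0.0103 0.0014]
now [600.4  10.3] 82.17 z 0.0014
[ 0.001 -0.   ] yaw 0.001
```

View pics/v8.png

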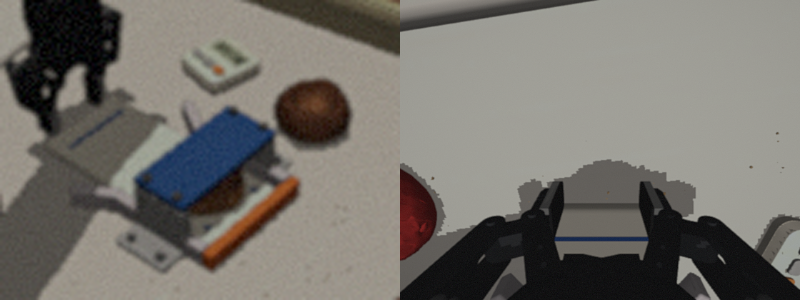

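The force has risen to 7 N and the tool has stopped advancing, within 1 mm of the predicted home position. The picture shows the cake under the bridge and the board's front at the orange stop. One more light press will seat it squarely, then I back off.

Call:
move_arm([
  {"claw":0.35,"offset":[-0.004,0,0],"yaw":0},
  {"claw":0.35,"offset":[-0.008,0,0],"yaw":0},
  {"claw":0.35,"offset":[-0.012,0,0],"yaw":0},
  {"claw":0.35,"offset":[-0.012,0,0],"yaw":0},
])

```text
t: 13.5
eef_pos: [0.6003, 0.0102, 0.0014]
tool_rot: [-0.001, 0.753, 0.658, 0.002]
ft_force: [1.6, 10.8, 2.5]
gripper_width: 0.649
```

Firm stop: 11 N with no movement. I'll back away, then raise the arm.

Call:
move_arm([
  {"claw":0.35,"offset":[0.01,0,0],"yaw":0},
  {"claw":0.35,"offset":[0.03,0,0],"yaw":0},
  {"claw":0.35,"offset":[0.08,0,0],"yaw":0},
  {"claw":0.35,"offset":[0.16,0,0],"yaw":0},
  {"claw":0.35,"offset":[0.25,0,-0.1],"yaw":0},
  {"claw":0.35,"offset":[0.3,0,-0.35],"yaw":0},
  {"claw":0.35,"offset":[0.3,0,-0.6],"yaw":0},
  {"claw":0.35,"offset":[0.3,0,-0.8],"yaw":0},
])

```text
t: 14.5
eef_pos: [0.6083, 0.0671, 0.1634]
tool_rot: [0.0, 0.754, 0.657, 0.0]
ft_force: [0.2, -0.2, 0.3]
gripper_width: 0.654
```

Call:
move_arm([
  {"claw":0.35,"offset":[0,0,-0.15],"yaw":0},
  {"claw":0.35,"offset":[0,0,-0.3],"yaw":0},
  {"claw":0.35,"offset":[0,0,-0.3],"yaw":0},
  {"claw":0.35,"offset":[0,0,-0.3],"yaw":0},
  {"claw":0.35,"offset":[0,0,-0.3],"yaw":0},
])

```text
t: 15.12
eef_pos: [0.6072, 0.0661, 0.2196]
tool_rot: [-0.001, 0.754, 0.657, -0.001]
ft_force: [1.0, -0.1, -0.0]
gripper_width: 0.654
```

```bash
python3 -c "
from h import *;from plan import G,RG
s=manip.sense();print(s['ft_force'].round(1),s['eef_pos'].round(3))
b,d=grab_frame('wrist');a,_=grab_frame('scene')
P=wcloud(d,s);hsv=cv2.cvtColor(b,cv2.COLOR_RGB2HSV)
g=(P[...,:2]*1000-G)@RG
m=(d>0)&(abs(P[...,2]-.012)<.005)&(abs(g[...,1])<52.5)&(g[...,0]<-70)&(g[...,0]>-200)
q=g[m]
for y in(-40,-20,0,20,40): 
  k=q[abs(q[:,1]-y)<3]; print('tail x at y',y,np.percentile(k[:,0],1).round(1) if len(k) else None)
for x in(-160,-140,-120):
  k=q[abs(q[:,0]-x)<3]; print('sides at x',x,np.percentile(k[:,1],[1,99]).round(1))
blue=(d>0)&(P[...,2]>.05)&(P[...,2]<.075)&(cv2.inRange(hsv,(105,120,40),(125,255,255))>0)
r=cv2.minAreaRect((P[blue][:,:2]*1000).astype(np.float32));print('bridge',r,'G',G)
save('v9',np.hstack([cv2.resize(a[160:265,210:350],(400,300),interpolation=cv2.INTER_CUBIC),cv2.resize(b,(400,300))]))
"
```

```text
[ 1.  -0.1 -0. ] [0.607 0.066 0.22 ]
tail x at y -40 -168.2
tail x at y -20 -168.3
tail x at y 0 -168.3
tail x at y 20 -168.4
tail x at y 40 -168.4
sides at x -160 [-49.3  48.5]
sides at x -140 [-48.8  48.2]
sides at x -120 [-49.5  49.1]
bridge ((579.150634765625, -145.2953643798828), (12.915735244750977, 129.8817596435547), 82.33335876464844) G [ 575.5 -168.5]
```

View pics/v9.png

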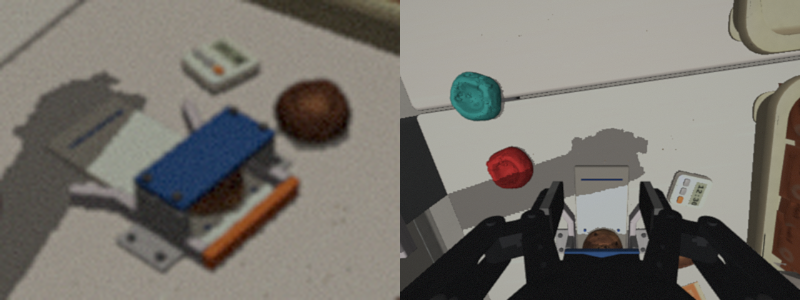

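The board is home and square: its tail lies at −168.3 mm across its whole width, the cake is on its seat under the bridge, and the gripper is clear. I'm handing the job in.

```bash
python3 -c "
from plant import manip
print(manip.close_job())"
```

```text
the job is handed in; nothing more can be done
None
```

I pushed the board by its tail edge with two fingertips, straightening it by about 10° on the way. It went between the rails and under the bridge until it met the orange end stop. A firm stop showed at 7 to 11 N with no further movement. I then backed off and raised the arm; the job was handed in at about 15 s of the 72 s allowed.

**Last checks:**
- **Board:** the tail reads −168.2 to −168.4 mm along the gauge across its whole width, so it is square. Nominal is −170 mm, and the 1.7 mm difference is within calibration error. The board is centred between the rails.
- **Cake:** it looks to be on its seat under the bridge.
- **Neighbours:** the timer, the red and turquoise cakes and the plain cake looked unmoved in the pictures. I did not re-measure them or look again at the tape and sachet, which were well away from the push.
- **Robot:** it touches nothing, with the wrist force about zero.

**Disagreements:**
- **Camera offset:** the scene and side cameras differed by up to 8 mm in y. I corrected both to the wrist camera.
- **Bad yaw readings:** near the end, the gauge hid part of the board from those two cameras, so their board yaw readings were wrong. I relied on contact force and the wrist view instead.

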